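# Raise the feeder's barrier and feed the tube rack through

### The arm

A 6-joint arm with a two-finger parallel gripper is mounted at the origin on the work surface. World frame = base frame: x ahead of the robot, y to its left, z up, the work surface at z = 0. Lengths are in m, angles in rad, forces in N, time in s.
With the tool pointing down it reaches from about 0.35 to 0.975 m from the base axis. Payload 4.9 kg.
Tool frame: the origin (TCP) lies at the very end of the fingers, on their centre line; the grasp point (between the pads) lies 19 mm behind it (manip.hold_point_z is the distance from the TCP to the grasp point, in m); z points along the fingers, y is the direction in which the jaws open and shut (so a half turn about z gives the same grasp; the last joint's range is limited). The gripper opens to 85 mm and grips with 20 to 120 N. Pads are 22 mm wide; open, the fingers measure 114 mm over their backs; the gripper's body (76 mm by 85 mm) begins 54 mm behind the grasp point. The pads swing forward as they close: fully open they stand 13 mm farther back than shut.
Start: joints at [-1.402, 0.053, 1.613, -0, 1.476, -0.119], TCP at [0.177, -0.599, 0.231] pointing down, gripper open.
Joint ranges: [-3.01, 3.01], [-1.01, 2.22], [0.06, 2.58], [-1.02, 4.17], [0.09, 2.62], [-3.14, 3.14]. Speed limits (rad/s): [2.57, 2.57, 3.14, 3.14, 3.14, 3.14].

### API

Orientations are given as a unit quaternion [w, x, y, z].
In Python, from plant import monitor, grab_frame, camera_params, ticket, manip gives the robot as it stands.
- The arm moves only by the tool play_rows, never from a script. Its argument "commands" is a list of rows, each an object of numbers: "dx", "dy", "dz": the shift along the tool's x, y, z in cm; "rx", "ry", "rz": the turn, a rotation vector about the tool's x, y, z in rad; "claw": the closure, from 0 (fully open) to 1 (shut). In form: [{"dx": .., "dy": .., "dz": .., "rx": .., "ry": .., "rz": .., "claw": ..}, ...]. A call has 1 to 5 rows; each row is the pose to reach, as a shift and turn from the pose measured when the call began, along the tool's axes at that moment; what a row does not reach only later rows make up. A row lasts 1/10 s, in which the tool goes at most 50 mm and 8.59 degrees, less where a joint would pass 70% of its speed; a pose out of reach is approached as far as the arm can. A call with a gripper value outside its range is refused whole. The fingers move at their own pace and stop on an object; the grip force is fixed at half the most. Time passes only in rows, so rows that repeat a pose let the fingers close. It gives the time, the measured TCP pose, the force and the opening at its end, in the units of the state.
- monitor.state(): the state, without advancing time (a new reading comes with each control period).
- grab_frame(name): name is "side" or "top"; returns the picture (400x640x3 uint8, blue, green, red); there is no depth.
- camera_params(name): a dict with "fx", "fy", "cx", "cy" (pixels), "k1" (the pictures are not rectified: a ray, as slopes to the right and down, at radius r is drawn at 1 + k1 r^2 times it, then the intrinsics apply), "rvec" (rotation vector, rad) and "tvec" (3), from world to camera coordinates, as OpenCV has them. Camera axes: x right, y down, z forward; pixel columns grow to the right and rows downward; lengths in m; the calibration is good to about 2 mm. A picture is of the moment at which its call begins. camera_params takes no time and is no camera call.
- ticket.job_done(): hands the job in, once; it reports no verdict.
The state is a dict: "time": time; "joint_pos": joint angles; "joint_vel": joint speeds; "joint_efforts": joint torques, N m; "tool_pos": TCP position; "tool_rot": TCP orientation; "contact_force": force on the tool from outside, world axes, zero at the start; "ft_torque": the same for the moment, N m; "gripper_width": opening from 0.0 (shut) to 1.0 (fully open).
Only numpy, scipy, OpenCV 4.12 (cv2) and the standard library are available. Lean on these libraries where they do the work, as an engineer would, in place of code of your own. Each camera call takes 0.05 s, during which the arm holds its last target.

### The job

On the rack feeder, push the counterweighted barrier arm up past its balance point so that it stays fully raised by itself, then push the white tube rack along its lane under the raised arm until it is home against the end stop. Push only: do not lift or tip the rack, do not push it up against the barrier while that is down, and leave the glassware and the box around the feeder where they are.

Things in the scene. Friction and masses are not known exactly. Their poses are not given: they have to be found in the camera images.
- feeder: fixed rack feeder, base plate 235 x 365 x 6 mm. Origin: on the bench, mid-lane, in line with the barrier. y runs along the lane in the feed direction, x across it away from the robot to the hinge, z up. The lane (floor 6 mm above the bench) is 72 mm wide between rails whose tops are at 26 mm; it runs from the open loading end at y = -215 to the end stop, face at y = +125 mm
- stop_face (a point): middle of the end stop's face that the rack meets, at x 0, y +125, z 28 mm in the feeder's frame; the stop is a block 88 mm wide, its top 51 mm above the bench
- pivot (a point): on the barrier's hinge axis, at x +100, y 0, z 70 mm in the feeder's frame; the axis runs along the feeder's y. Two cheeks 85 mm tall stand beside it, outer faces at y = -34 and +34. With the arm down, the bar crosses the lane at y = 0: 12 mm thick along y, underside 58, top 82 mm above the bench. A rest post 14 x 24 mm, 58 mm tall, is under it at x = -52
- barrier (a joint): angle of the barrier arm, rad: 0 = down, level across the lane; grows as its free end (robot's side) rises; 1.70 = fully raised, just past upright, end of travel. A steel cylinder on a stalk over the hinge is its counterweight; it balances near 0.95: below that it falls back, above it goes on up by itself (damped, 1 to 3 s) and stays. Lifting takes some 1.5 to 4 N at the push plate
- push_plate (a point): middle of the robot-side face of the flat steel push plate at the arm's free end: 70 mm wide along the lane, 80 long, 4 thick. Arm down: the plate rises towards the robot at 60 degrees to level, this face looking to the robot and 30 degrees down; this point is then 167 mm from the hinge along -x and 44 mm above it (114 above the bench), plate edges 80 and 149 mm above the bench. Turns with the arm
- rack_center (a point): centre (half-way up) of the loose white rack with 8 grey-capped tubes: 64 mm across the lane (x), 100 along it (y), block 44 mm tall, cap tops 78 mm above its underside, 0.25 to 0.5 kg. It stands on the lane floor before the barrier, this point 45 mm above the bench. Its trailing end is the flat face 50 mm behind this point (-y). Home, this point is at y = +75 mm in the feeder's frame
- beaker_front_left: small clear glass beaker, 52 mm wide, 65 mm tall, on the robot's side of the feeder near the end-stop end; a bystander. Origin: centre of its underside.
- beaker_front_right: small clear glass beaker, 52 mm wide, 65 mm tall, on the robot's side of the feeder near the loading end; a bystander. Origin: centre of its underside.
- beaker_end: clear glass beaker, 60 mm wide, 75 mm tall, on the bench just beyond the end stop; a bystander. Origin: centre of its underside.
- amber_bottle: brown glass reagent bottle with a flat stopper, 90 mm wide, 160 mm tall, beyond the end stop; a bystander. Origin: centre of its underside.
- tube_box: low closed storage box, 94 x 154 mm, 55 mm tall, on the bench beyond the loading end of the feeder (not the rack of the task); a bystander. Origin: centre of its underside.
There are look-alikes about, which are no part of the job. What is shaped like the part that bears rack_center but purple is not meant.

How it is judged:
By the outcome, as a careful person would: the job done as asked, in the order asked, and still so for the second after the job is handed in, with the robot touching nothing.
It also fails if it takes over 64 s, if anything falls off the work surface, if the arm or the gripper's body presses on something with over 40 N, if the wrist force passes 120 N, or if a joint passes its speed limit or range.

## Working session

There is one attempt and no reset: what is moved stays moved. The work goes in short steps, Python scripts to look and compute and a tool call to move; the robot and the scene stay as the last step left them, time stands still between calls to the robot, and variables do not carry over. Pictures are saved under pics/ and viewed, and the job is handed in when it is done.

Besides the shell and the picture viewer there is one more tool, called after "Call:" as name(argument=value, ...) on one line, values as JSON. play_rows: Moves the arm, as the interface text tells. Its arguments: {"type":"object","properties":{"commands":{"type":"array"}},"required":["commands"]}

```bash
ls; mkdir -p pics
python3 - <<'E'
from plant import monitor, grab_frame, camera_params, ticket, manip
import cv2
print(monitor.state())
for n in("side","top"):
    cv2.imwrite(f"pics/{n}0.png",grab_frame(n)); print(camera_params(n))
E
```

```text
pics
{'time': 0.0, 'joint_pos': array([-1.40199118e+00,  5.33381159e-02,  1.61430268e+00,  2.30259086e-05,
        1.47600829e+00, -1.18987423e-01]), 'joint_vel': array([-0.00131732, -0.00145724, -0.00034045, -0.00123922,  0.00020878,
       -0.00018081]), 'joint_efforts': array([-8.32963306e-04, -3.93686056e+01, -3.70175636e+01, -2.03799304e-04,
        6.88548724e-03,  1.86503655e-05]), 'tool_pos': array([ 0.1773055 , -0.59866763,  0.23006946]), 'tool_rot': array([-1.02817933e-03,  9.89664417e-01,  1.43399042e-01, -1.41523715e-05]), 'contact_force': array([ 0.13397919,  0.00656002, -0.13597755]), 'ft_torque': array([ 0.02392696,  0.0020997 , -0.01153422]), 'gripper_width': 1.000506107507835}
{'fx': 388.2254500270583, 'fy': 388.2254500270583, 'cx': 318.4658825513996, 'cy': 200.23620723243573, 'k1': -0.07764305176077893, 'rvec': array([ 2.20306301, -0.1639874 ,  0.05607283]), 'tvec': array([-0.5119594 ,  0.13732521,  0.89013706])}
{'fx': 404.5665700559488, 'fy': 404.5665700559488, 'cx': 313.5674531301833, 'cy': 199.11211174405256, 'k1': -0.08865422357386447, 'rvec': array([ 2.14776675, -2.13786498,  0.14719123]), 'tvec': array([0.00585732, 0.51546247, 0.9611915 ])}
```

View pics/side0.png

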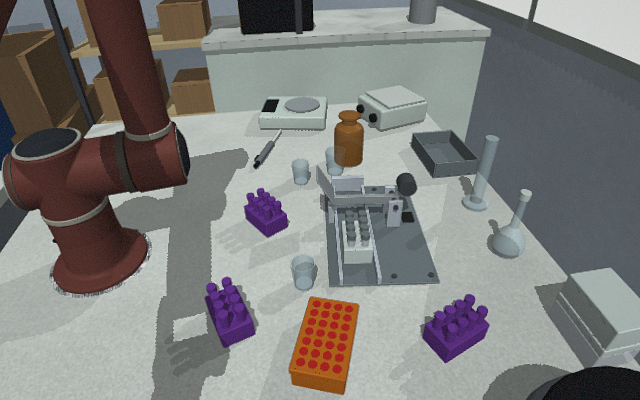

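View pics/top0.png

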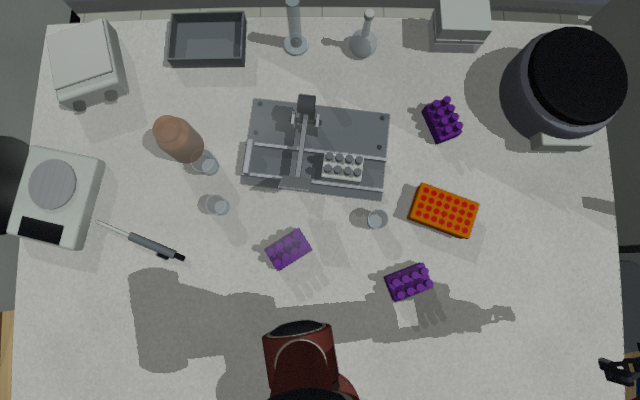

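The top view shows the feeder at about columns 240-390, rows 98-200, with the white rack at (343,165), the push plate at (293,183), and the loading end on the right (world -y). The orange box is at (443,210), and the three beakers are at (377,218), (217,204) and (205,163). I'll zoom in for the plate corners.

```bash
python3 - <<'E'
import cv2
a=cv2.imread("pics/top0.png")[80:245,190:410]; cv2.imwrite("pics/topz.png",cv2.resize(a,None,fx=3.6,fy=3.6,interpolation=cv2.INTER_CUBIC))
a=cv2.imread("pics/side0.png")[140:300,280:450]; cv2.imwrite("pics/sidez.png",cv2.resize(a,None,fx=3.6,fy=3.6,interpolation=cv2.INTER_CUBIC))
E
cat > h.py <<'E'
import numpy as np,cv2
from plant import camera_params
def cam(n):
    p=camera_params(n);K=np.array([[p['fx'],0,p['cx']],[0,p['fy'],p['cy']],[0,0,1]]);R=cv2.Rodrigues(np.array(p['rvec']))[0]
    return K,np.array([p['k1'],0,0,0,0.]),R,np.array(p['tvec'])
def ray(n,uv):
    K,D,R,t=cam(n);q=cv2.undistortPoints(np.array([[uv]],float),K,D)[0,0]
    return -R.T@t, R.T@np.array([q[0],q[1],1])
def onz(n,uv,z):
    o,d=ray(n,uv);return o+d*(z-o[2])/d[2]
def proj(n,P):
    K,D,R,t=cam(n);return cv2.projectPoints(np.atleast_2d(np.array(P,float)),cv2.Rodrigues(R)[0],t,K,D)[0][:,0]
E
```

```text
(no output)
```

View pics/topz.png

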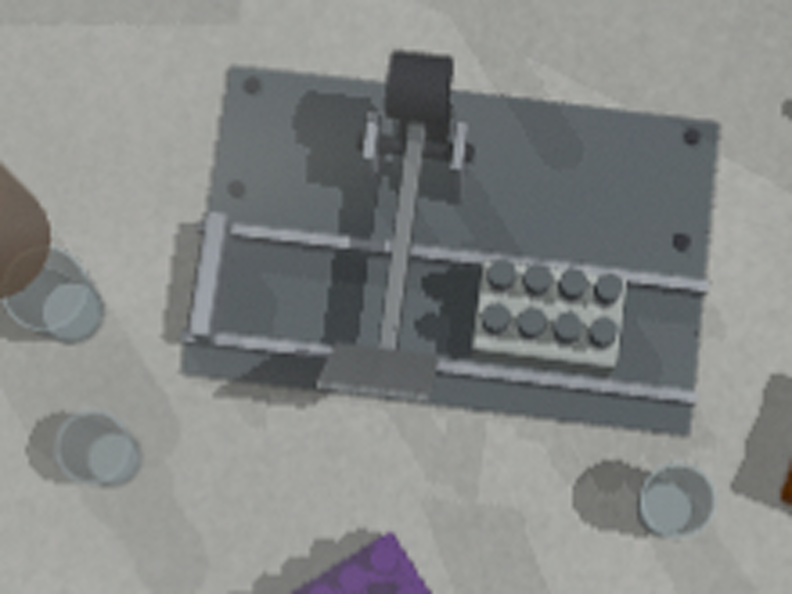

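View pics/sidez.png

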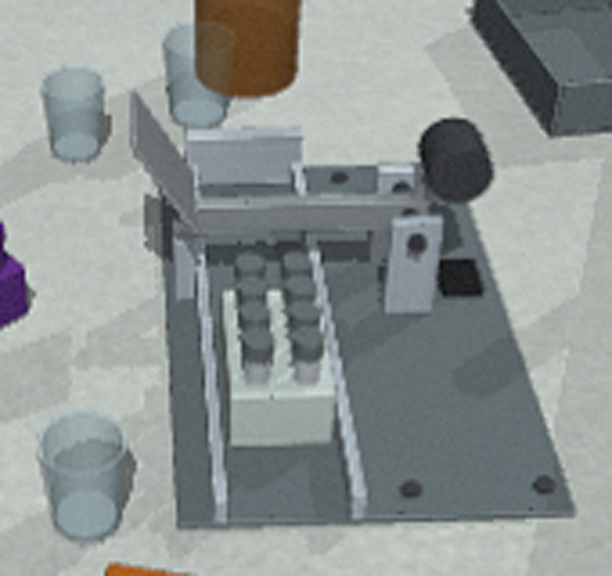

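The zooms show the base plate corners at (229,67), (719,121), (689,434) and (182,375) in the top zoom. I also see the rail ends, the stop and the rack, whose white block's trailing top corners are near (626,280) and (617,367).

```bash
cat >> h.py <<'E'
def tz(u,v): return (190+(u+.5)/3.6-.5, 80+(v+.5)/3.6-.5)
def sz(u,v): return (280+(u+.5)/3.6-.5, 140+(v+.5)/3.6-.5)
E
python3 - <<'E'
from h import *
np.set_printoptions(precision=4,suppress=True)
c=[onz('top',tz(*p),.006) for p in [(229,67),(719,121),(689,434),(182,375)]]
for p in c: print(p)
print([np.linalg.norm(c[i]-c[(i+1)%4]) for i in range(4)])
print('side BL,BR', onz('side',sz(179,527),.006),onz('side',sz(573,514),.006))
ydir=(c[0]-c[1])+(c[3]-c[2]); ydir/=np.linalg.norm(ydir); xdir=np.array([ydir[1],-ydir[0],0])
print(ydir,np.degrees(np.arctan2(ydir[1],ydir[0])))
# rails, rail tops z .026, loading end centres
for p in [(706,286),(693,398)]: print('rail end',onz('top',tz(*p),.026))
for p in [(232,230),(218,338)]: print('rail end stop',onz('top',tz(*p),.026))
for p in [(220,512),(359,512)]: print('rail end side',onz('side',sz(*p),.026))
print('stop top', [onz('top',tz(*p),.051) for p in [(224,215),(209,337)]])
for p in [(626,280),(617,367),(475,350)]: print('rack',onz('top',tz(*p),.050))
for p in [(233,388),(331,388)]: print('rack side',onz('side',sz(*p),.050))
# beakers
for p in [(70,310),(113,457),(668,505)]: print('bk',onz('top',tz(*p),.002))
for p in [(76,148),(196,115),(87,522)]: print('bk side',onz('side',sz(*p),.002))
print('plate',[onz('top',tz(*p),z) for p,z in [((329,346),.080),((437,352),.080),((318,389),.149),((433,402),.149)]])
E
```

```text
[0.7911 0.1707 0.006 ]
[ 0.7502 -0.1907  0.006 ]
[ 0.5179 -0.1635  0.006 ]
[0.559  0.1974 0.006 ]
[np.float64(0.3637706381374485), np.float64(0.23390084784756368), np.float64(0.3632289618072526), np.float64(0.23366221090892622)]
side BL,BR [ 0.517 -0.165  0.006] [ 0.7458 -0.1927  0.006 ]
[0.1128 0.9936 0.    ] 83.52222610871026
rail end [ 0.6206 -0.1744  0.026 ]
rail end [ 0.5404 -0.1635  0.026 ]
rail end stop [0.6603 0.1613 0.026 ]
rail end stop [0.5818 0.169  0.026 ]
rail end side [ 0.539  -0.1749  0.026 ]
rail end side [ 0.6166 -0.1875  0.026 ]
stop top [array([0.6638, 0.1632, 0.051 ]), array([0.5773, 0.171 , 0.051 ])]
rack [ 0.6185 -0.1151  0.05  ]
rack [ 0.5575 -0.1081  0.05  ]
rack [ 0.5689 -0.0113  0.05  ]
rack side [ 0.5603 -0.101   0.05  ]
rack side [ 0.6181 -0.1104  0.05  ]
bk [0.6075 0.2817 0.002 ]
bk [0.5002 0.2459 0.002 ]
bk [ 0.4678 -0.1483  0.002 ]
bk side [0.499  0.2448 0.002 ]
bk side [0.6035 0.2777 0.002 ]
bk side [ 0.4649 -0.1495  0.002 ]
plate [array([0.5652, 0.0858, 0.08  ]), array([0.5614, 0.0142, 0.08  ]), array([0.5242, 0.0859, 0.149 ]), array([0.5165, 0.0155, 0.149 ])]
```

```bash
cat >> h.py <<'E'
from scipy.spatial.transform import Rotation as Rn
O=np.array([.606,.043,0]); YD=np.array([.1145,.9934,0]); XD=np.array([.9934,-.1145,0]); ZD=np.array([0,0,1.])
def w2f(p): d=np.array(p)-O; return 1000*np.array([d@XD,d@YD,d[2]])
def f2w(f): f=np.array(f)/1000; return O+f[0]*XD+f[1]*YD+f[2]*ZD
def trot(tilt):  # tilt deg: tool z from down toward feeder +x
    b=np.array([YD,XD,-ZD]).T
    return Rn.from_matrix(b)*Rn.from_euler('x',-tilt,degrees=True)
def cmd(goals):
    from plant import monitor
    s=monitor.state(); q=s['tool_rot']; R0=Rn.from_quat([q[1],q[2],q[3],q[0]])
    print('t',round(s['time'],2),'feeder mm',np.round(w2f(s['tool_pos']),1),'w',np.round(s['tool_pos'],3),'z',np.round(R0.as_matrix()[:,2],2),'F',np.round(s['contact_force'],1),'g',round(s['gripper_width'],2),'j',np.round(s['joint_pos'],2))
    for f,t in goals:
        d=R0.inv().apply(f2w(f)-s['tool_pos'])*100; r=(R0.inv()*trot(t)).as_rotvec()
        print('  d',np.round(d,2),'r',np.round(r,3))
E
python3 - <<'E'
from h import *
print('purple', [onz('top',p,.04) for p in [(289,248),(408,283)]], onz('top',(443,210),.055))
print(proj('top',[f2w((0,-215,6)),f2w((0,125,51)),f2w((-87,35,149)),f2w((-87,-35,149))]))
cmd([((-200,0,260),0),((-200,0,260),45)])
E
```

```text
purple [array([0.3950481 , 0.06715624, 0.04      ]), array([ 0.31200729, -0.22004826,  0.04      ])] [ 0.48739635 -0.30678515  0.055     ]
[[383.29320488 175.7846832 ]
 [249.74876407 156.27070383]
 [277.11436798 187.99017401]
 [308.66890395 191.70116745]]
t 0.1 feeder mm [-352.4 -686.6  230.2] w [ 0.177 -0.599  0.23 ] z [-0.  0. -1.] F [ 0.6  1.  -0.1] g 1.0 j [-1.4   0.05  1.61  0.    1.48 -0.12]
  d [ 40.92 -57.21  -2.87] r [-1.000e-03 -1.000e-03 -1.168e+00]
  d [ 40.92 -57.21  -2.87] r [-0.694  0.456 -1.105]
```

Call:
play_rows(commands=[{"dx":3,"dy":-3,"dz":-2.9,"rz":-0.15,"claw":1},{"dx":8,"dy":-9,"dz":-2.9,"rz":-0.3,"claw":1},{"dx":12,"dy":-14,"dz":-2.9,"rz":-0.45,"claw":1},{"dx":16,"dy":-18,"dz":-2.9,"rz":-0.6,"claw":1},{"dx":20,"dy":-22,"dz":-2.9,"rz":-0.75,"claw":1}])

```text
invalid input
```

Run:
```python
from h import *
cmd([((-200,0,260),0),((-200,0,260),45)])
```

```text
t 0.1 feeder mm [-352.4 -686.6  230.2] w [ 0.177 -0.599  0.23 ] z [-0.  0. -1.] F [ 0.6  1.  -0.1] g 1.0 j [-1.4   0.05  1.61  0.    1.48 -0.12]
  d [ 40.92 -57.21  -2.87] r [-1.000e-03 -1.000e-03 -1.168e+00]
  d [ 40.92 -57.21  -2.87] r [-0.694  0.456 -1.105]
```

Rows probably need all seven keys.

Call:
play_rows(commands=[{"dx":3,"dy":-3,"dz":-2.9,"rx":0,"ry":0,"rz":-0.15,"claw":1},{"dx":7,"dy":-8,"dz":-2.9,"rx":0,"ry":0,"rz":-0.3,"claw":1},{"dx":11,"dy":-13,"dz":-2.9,"rx":0,"ry":0,"rz":-0.45,"claw":1},{"dx":14,"dy":-17,"dz":-2.9,"rx":0,"ry":0,"rz":-0.6,"claw":1},{"dx":17,"dy":-21,"dz":-2.9,"rx":0,"ry":0,"rz":-0.75,"claw":1}])

```text
time: 0.6
tool_pos: [0.2708, -0.3743, 0.2589]
tool_rot: [-0.001, 0.867, 0.498, 0.001]
contact_force: [0.7, 0.1, 0.4]
gripper_width: 0.143
```

Run:
```python
from h import *
cmd([((-200,0,260),0),((-200,0,260),45)])
```

```text
t 0.6 feeder mm [-285.3 -452.9  258.9] w [ 0.271 -0.374  0.259] z [-0.  0. -1.] F [0.7 0.1 0.4] g 0.14 j [-1.11 -0.37  1.94  0.    1.57 -0.58]
  d [ 4.491e+01 -1.035e+01  1.000e-02] r [-0.001 -0.002 -0.413]
  d [ 4.491e+01 -1.035e+01  1.000e-02] r [-0.775  0.16  -0.392]
```

Call:
play_rows(commands=[{"dx":5,"dy":-1,"dz":0,"rx":0,"ry":0,"rz":-0.1,"claw":1},{"dx":10,"dy":-2,"dz":0,"rx":0,"ry":0,"rz":-0.2,"claw":1},{"dx":14,"dy":-3,"dz":0,"rx":0,"ry":0,"rz":-0.3,"claw":1},{"dx":19,"dy":-4,"dz":0,"rx":0,"ry":0,"rz":-0.4,"claw":1},{"dx":24,"dy":-5,"dz":0,"rx":0,"ry":0,"rz":-0.41,"claw":1}])

```text
time: 1.1
tool_pos: [0.3476, -0.1417, 0.2591]
tool_rot: [-0.001, 0.747, 0.665, 0.001]
contact_force: [1.4, 0.4, 0.1]
gripper_width: -0.002
```

Run:
```python
from h import *
cmd([((-200,0,260),0),((-200,0,260),45)])
```

```text
t 1.1 feeder mm [-235.5 -213.1  259.1] w [ 0.348 -0.142  0.259] z [-0.  0. -1.] F [1.4 0.4 0.1] g -0.0 j [-0.59 -0.62  2.11  0.    1.65 -0.47]
  d [21.32  3.52 -0.03] r [-0.    -0.003 -0.002]
  d [21.32  3.52 -0.03] r [-0.786 -0.002 -0.003]
```

Call:
play_rows(commands=[{"dx":5,"dy":2,"dz":0,"rx":-0.1,"ry":0,"rz":0,"claw":1},{"dx":10,"dy":4,"dz":0,"rx":-0.2,"ry":0,"rz":0,"claw":1},{"dx":15,"dy":6,"dz":0,"rx":-0.3,"ry":0,"rz":0,"claw":1},{"dx":18,"dy":8,"dz":0,"rx":-0.4,"ry":0,"rz":0,"claw":1},{"dx":21.3,"dy":8.5,"dz":0,"rx":-0.5,"ry":0,"rz":0,"claw":1}])

```text
time: 1.6
tool_pos: [0.4577, 0.0623, 0.2599]
tool_rot: [0.185, 0.723, 0.644, 0.167]
contact_force: [0.5, 0.2, -0.2]
gripper_width: -0.002
```

Run:
```python
from h import *
cmd([((-150,0,200),45),((-150,0,200),50),((-140,0,120),50)])
```

```text
t 1.6 feeder mm [-149.5    2.1  259.9] w [0.458 0.062 0.26 ] z [ 0.48 -0.05 -0.88] F [ 0.5  0.2 -0.2] g -0.0 j [ 0.01 -0.75  2.24 -0.06  1.15  0.13]
  d [-0.24 -2.94  5.22] r [-0.281 -0.003 -0.002]
  d [-0.24 -2.94  5.22] r [-0.368 -0.003 -0.003]
  d [-0.27 -5.93 12.71] r [-0.368 -0.003 -0.003]
```

Call:
play_rows(commands=[{"dx":-0.2,"dy":-1,"dz":2,"rx":-0.1,"ry":0,"rz":0,"claw":1},{"dx":-0.2,"dy":-2,"dz":4,"rx":-0.2,"ry":0,"rz":0,"claw":1},{"dx":-0.2,"dy":-3,"dz":6,"rx":-0.3,"ry":0,"rz":0,"claw":1},{"dx":-0.2,"dy":-4,"dz":8,"rx":-0.37,"ry":0,"rz":0,"claw":1},{"dx":-0.2,"dy":-4,"dz":8,"rx":-0.37,"ry":0,"rz":0,"claw":1}])

```text
time: 2.1
tool_pos: [0.4653, 0.0619, 0.1734]
tool_rot: [0.315, 0.677, 0.602, 0.283]
contact_force: [0.2, -0.4, -0.9]
gripper_width: 0.001
```

Run:
```python
from h import *
cmd([((-135,0,105),50),((-100,0,100),50)])
import plant
cv2.imwrite('pics/s1.png',plant.grab_frame('side'))
```

```text
t 2.1 feeder mm [-142.     2.7  173.4] w [0.465 0.062 0.173] z [ 0.76 -0.09 -0.64] F [ 0.2 -0.4 -0.9] g 0.0 j [ 0.05 -0.95  2.58 -0.2   0.65  0.27]
  d [-0.29 -4.79  4.92] r [ 0.001 -0.002 -0.002]
  d [-0.29 -2.93  7.93] r [ 0.001 -0.002 -0.002]
```

View pics/s1.png

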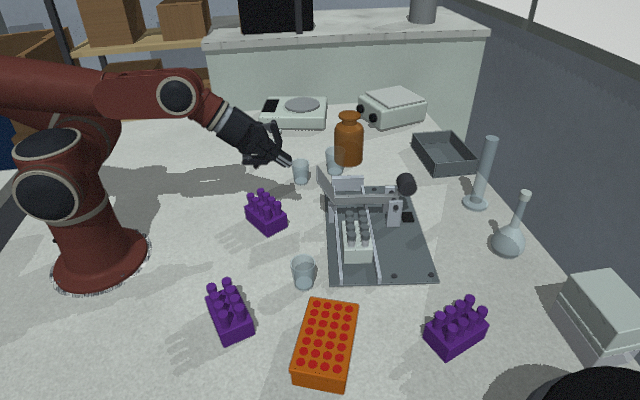

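The side view shows the tilted tool, with its tip at about (288,160) and the knuckles bulging in the jaw direction. Joint 3 is at its limit, so I'll move outward. I'll also turn the jaws sideways so the knuckles clear the push plate.

Call:
play_rows(commands=[{"dx":-0.3,"dy":0.7,"dz":2.9,"rx":0,"ry":0,"rz":-0.14,"claw":1},{"dx":-0.3,"dy":0.7,"dz":2.9,"rx":0,"ry":0,"rz":-0.28,"claw":1},{"dx":-0.3,"dy":0.7,"dz":2.9,"rx":0,"ry":0,"rz":-0.42,"claw":1},{"dx":-0.3,"dy":0.7,"dz":2.9,"rx":0,"ry":0,"rz":-0.56,"claw":1},{"dx":-0.3,"dy":0.7,"dz":2.9,"rx":0,"ry":0,"rz":-0.7,"claw":1}])

```text
time: 2.65
tool_pos: [0.4899, 0.0553, 0.1567]
tool_rot: [0.39, 0.428, 0.801, 0.154]
contact_force: [0.3, -0.3, -0.7]
gripper_width: 0.001
```

Call:
play_rows(commands=[{"dx":0,"dy":0,"dz":0,"rx":0,"ry":0,"rz":-0.14,"claw":1},{"dx":0,"dy":0,"dz":0,"rx":0,"ry":0,"rz":-0.28,"claw":1},{"dx":0,"dy":0,"dz":0,"rx":0,"ry":0,"rz":-0.42,"claw":1},{"dx":0,"dy":0,"dz":0,"rx":0,"ry":0,"rz":-0.56,"claw":1},{"dx":0,"dy":0,"dz":0,"rx":0,"ry":0,"rz":-0.7,"claw":1}])

```text
time: 3.15
tool_pos: [0.4891, 0.0549, 0.155]
tool_rot: [0.417, 0.125, 0.9, 0.01]
contact_force: [0.1, 1.2, 0.2]
gripper_width: -0.005
```

```bash
sed -i "s/^def trot.*/def trot(tilt,yaw=0):/; s/return Rn.from_matrix(b)\*Rn.from_euler('x',-tilt,degrees=True)/return Rn.from_matrix(b)*Rn.from_euler('x',-tilt,degrees=True)*Rn.from_euler('z',yaw,degrees=True)/; s/def cmd(goals):/def cmd(goals,yaw=0):/; s/trot(t))/trot(t,yaw))/" h.py
python3 - <<'E'
from h import *
cmd([((-115,0,105),50)],-90)
E
```

```text
t 3.15 feeder mm [-117.5   -1.6  155. ] w [0.489 0.055 0.155] z [ 0.75 -0.09 -0.65] F [0.1 1.2 0.2] g -0.01 j [ 0.02 -0.79  2.54 -0.19  0.55 -1.16]
  d [ 3.61 -0.43  3.45] r [-0.001 -0.012 -0.162]
```

Call:
play_rows(commands=[{"dx":1.2,"dy":-0.2,"dz":1.1,"rx":0,"ry":0,"rz":-0.08,"claw":1},{"dx":2.4,"dy":-0.3,"dz":2.3,"rx":0,"ry":0,"rz":-0.16,"claw":1},{"dx":3.6,"dy":-0.4,"dz":3.4,"rx":0,"ry":0,"rz":-0.16,"claw":1},{"dx":3.6,"dy":-0.4,"dz":3.4,"rx":0,"ry":0,"rz":-0.16,"claw":1}])

```text
time: 3.55
tool_pos: [0.4888, 0.056, 0.1004]
tool_rot: [0.412, 0.053, 0.909, -0.024]
contact_force: [-0.6, 1.1, -0.4]
gripper_width: 0.002
```

Run:
```python
from h import *
cmd([((-90,0,100),50),((-74,0,106),50)],-90)
import plant
im=plant.grab_frame('side')
cv2.imwrite('pics/s2.png',cv2.resize(im[100:300,180:460],None,fx=2.8,fy=2.8))
```

```text
t 3.55 feeder mm [-117.9   -0.5  100.4] w [0.489 0.056 0.1  ] z [ 0.75 -0.09 -0.66] F [-0.6  1.1 -0.4] g 0.0 j [ 0.02 -0.67  2.57 -0.27  0.41 -1.23]
  d [-1.81  0.06  2.12] r [-0.002 -0.022 -0.001]
  d [-3.31  0.06  2.93] r [-0.002 -0.022 -0.001]
```

View pics/s2.png

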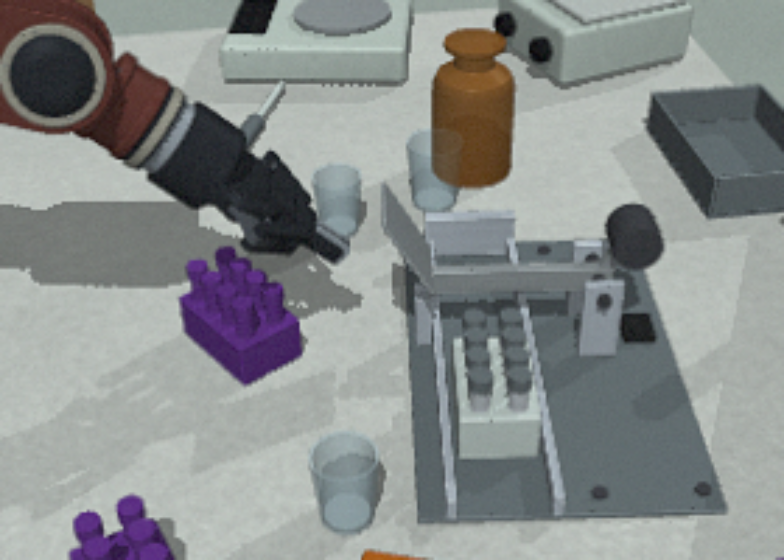

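The side view shows the fingertip at about (345,250), just on the robot's side of the push plate (edges (385,185) to (430,270)) and level with it. Now I'll move in to contact.

Call:
play_rows(commands=[{"dx":-0.9,"dy":0,"dz":1,"rx":0,"ry":0,"rz":0,"claw":1},{"dx":-1.8,"dy":0,"dz":2,"rx":0,"ry":0,"rz":0,"claw":1},{"dx":-2.6,"dy":0,"dz":2.5,"rx":0,"ry":0,"rz":0,"claw":1},{"dx":-3.3,"dy":0,"dz":2.9,"rx":0,"ry":0,"rz":0,"claw":1}])

```text
time: 4.0
tool_pos: [0.5338, 0.0507, 0.1091]
tool_rot: [0.413, 0.054, 0.909, -0.024]
contact_force: [-13.4, 1.8, 2.9]
gripper_width: -0.002
```

```bash
cat >> h.py <<'E'
def arc(th,off=(-7,-8)):
    a=np.arctan2(44,167)+th; r=np.hypot(44,167)
    return (100-r*np.cos(a)+off[0],0,70+r*np.sin(a)+off[1])
E
python3 - <<'E'
from h import *
cmd([(arc(t),50) for t in (.1,.17,.24,.31,.38)],-90)
E
```

```text
t 4.0 feeder mm [-72.7  -0.6 109.1] w [0.534 0.051 0.109] z [ 0.75 -0.09 -0.66] F [-13.4   1.8   2.9] g -0.0 j [ 0.   -0.5   2.46 -0.28  0.34 -1.23]
  d [-1.26  0.06 -0.58] r [-0.002 -0.019 -0.002]
  d [-2.41  0.06 -0.97] r [-0.002 -0.019 -0.002]
  d [-3.57  0.06 -1.27] r [-0.002 -0.019 -0.002]
  d [-4.76  0.06 -1.49] r [-0.002 -0.019 -0.002]
  d [-5.96  0.07 -1.63] r [-0.002 -0.019 -0.002]
```

Call:
play_rows(commands=[{"dx":-1.2,"dy":0,"dz":-0.5,"rx":0,"ry":0,"rz":0,"claw":1},{"dx":-2.4,"dy":0,"dz":-0.9,"rx":0,"ry":0,"rz":0,"claw":1},{"dx":-3.6,"dy":0,"dz":-1.2,"rx":0,"ry":0,"rz":0,"claw":1}])

```text
time: 4.3
tool_pos: [0.5483, 0.0488, 0.1453]
tool_rot: [0.413, 0.054, 0.909, -0.025]
contact_force: [-3.6, -2.1, -0.4]
gripper_width: 0.002
```

Run:
```python
from h import *
cmd([(arc(t),50) for t in (.3,.38,.46,.54,.62)],-90)
import plant
im=plant.grab_frame('side')
cv2.imwrite('pics/s3.png',cv2.resize(im[100:300,180:460],None,fx=2.8,fy=2.8))
```

```text
t 4.3 feeder mm [-58.   -0.8 145.3] w [0.548 0.049 0.145] z [ 0.75 -0.09 -0.66] F [-3.6 -2.1 -0.4] g 0.0 j [-0.   -0.52  2.4  -0.22  0.42 -1.29]
  d [-0.9   0.09 -0.19] r [-0.003 -0.019 -0.002]
  d [-2.27  0.09 -0.36] r [-0.003 -0.019 -0.002]
  d [-3.65  0.09 -0.41] r [-0.003 -0.019 -0.002]
  d [-5.03  0.09 -0.36] r [-0.003 -0.019 -0.002]
  d [-6.4   0.1  -0.19] r [-0.003 -0.019 -0.002]
```

View pics/s3.png

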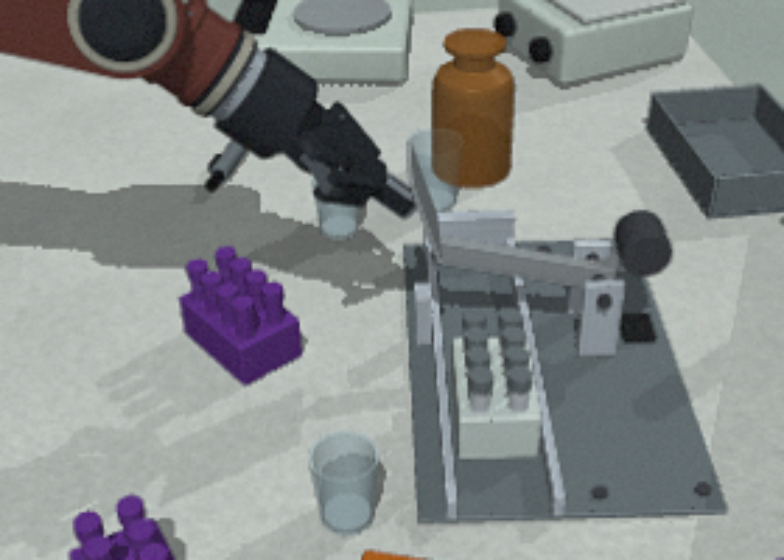

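The bar is rising, at roughly 0.25 rad, with the tip at (410,205) on the middle of the plate. I'll keep following the arc.

Call:
play_rows(commands=[{"dx":-1.3,"dy":0,"dz":-0.1,"rx":0,"ry":0,"rz":0,"claw":1},{"dx":-2.6,"dy":0,"dz":-0.2,"rx":0,"ry":0,"rz":0,"claw":1},{"dx":-3.8,"dy":0,"dz":-0.2,"rx":0,"ry":0,"rz":0,"claw":1},{"dx":-5,"dy":0,"dz":-0.1,"rx":0,"ry":0,"rz":0,"claw":1},{"dx":-6.4,"dy":0.1,"dz":0.1,"rx":0,"ry":0,"rz":0,"claw":1}])

```text
time: 4.85
tool_pos: [0.5939, 0.0447, 0.199]
tool_rot: [0.417, 0.053, 0.907, -0.024]
contact_force: [-1.8, -2.4, 0.7]
gripper_width: -0.0
```

Run:
```python
from h import *
cmd([(arc(t),50) for t in (.64,.72,.8,.88,.96)],-90)
import plant
im=plant.grab_frame('side')
cv2.imwrite('pics/s4.png',cv2.resize(im[100:300,180:460],None,fx=2.8,fy=2.8))
```

```text
t 4.85 feeder mm [-12.2   0.3 199. ] w [0.594 0.045 0.199] z [ 0.75 -0.09 -0.65] F [-1.8 -2.4  0.7] g -0.0 j [-0.01 -0.45  2.27 -0.18  0.47 -1.35]
  d [ 0.31 -0.03 -0.06] r [-0.002 -0.01  -0.002]
  d [-1.03 -0.02  0.25] r [-0.002 -0.01  -0.002]
  d [-2.35 -0.02  0.67] r [-0.002 -0.01  -0.002]
  d [-3.62 -0.02  1.2 ] r [-0.002 -0.01  -0.002]
  d [-4.85 -0.01  1.82] r [-0.002 -0.01  -0.002]
```

View pics/s4.png

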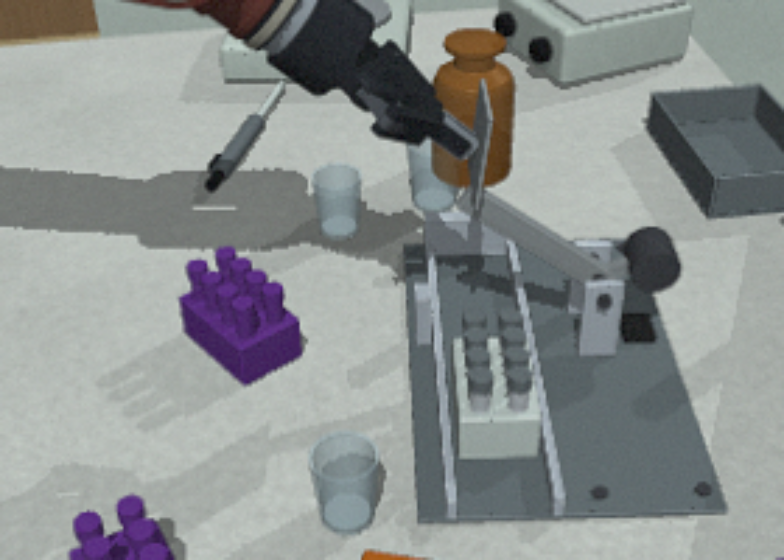

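The bar is at about 0.6 rad, with the tip at mid-plate (470,150).

Call:
play_rows(commands=[{"dx":-1,"dy":0,"dz":0.3,"rx":0,"ry":0,"rz":0,"claw":1},{"dx":-2.2,"dy":0,"dz":0.7,"rx":0,"ry":0,"rz":0,"claw":1},{"dx":-3.4,"dy":0,"dz":1.2,"rx":0,"ry":0,"rz":0,"claw":1},{"dx":-4.5,"dy":0,"dz":1.8,"rx":0,"ry":0,"rz":0,"claw":1},{"dx":-5.4,"dy":0,"dz":2.5,"rx":0,"ry":0,"rz":0,"claw":1}])

```text
time: 5.4
tool_pos: [0.652, 0.0383, 0.23]
tool_rot: [0.422, 0.053, 0.905, -0.024]
contact_force: [-2.3, 0.3, 5.9]
gripper_width: -0.001
```

Run:
```python
from h import *
cmd([(arc(t),50) for t in (.96,1.04,1.1,1.16,1.22)],-90)
import plant
im=plant.grab_frame('side')
cv2.imwrite('pics/s5.png',cv2.resize(im[100:300,180:460],None,fx=2.8,fy=2.8))
```

```text
t 5.4 feeder mm [ 46.2   0.6 230. ] w [0.652 0.038 0.23 ] z [ 0.76 -0.09 -0.64] F [-2.3  0.3  5.9] g -0.0 j [-0.03 -0.32  2.12 -0.15  0.47 -1.38]
  d [ 1.29 -0.06 -0.61] r [-0.001 -0.    -0.003]
  d [ 0.11 -0.06  0.12] r [-0.001 -0.    -0.003]
  d [-0.72 -0.05  0.73] r [-0.001 -0.    -0.003]
  d [-1.52 -0.05  1.39] r [-0.001 -0.    -0.003]
  d [-2.28 -0.05  2.1 ] r [-0.001 -0.    -0.003]
```

View pics/s5.png

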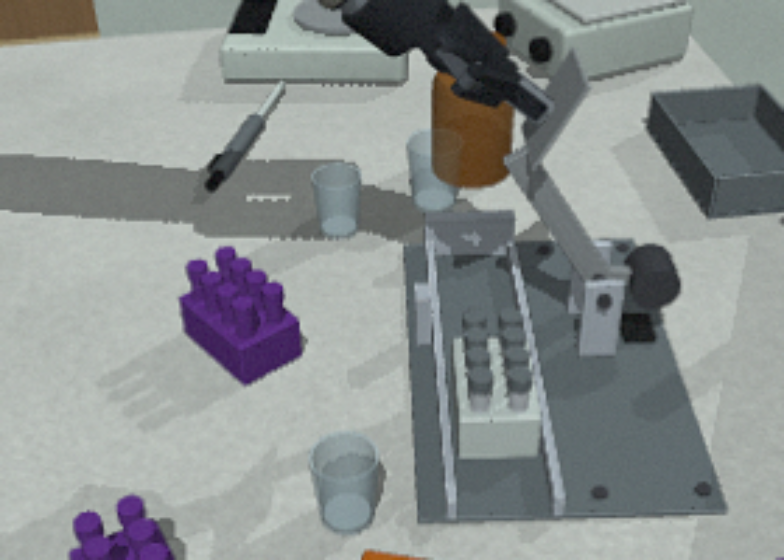

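The bar is at about 1.0 rad. I'll push a little past that.

Call:
play_rows(commands=[{"dx":-0.7,"dy":0,"dz":0.7,"rx":0,"ry":0,"rz":0,"claw":1},{"dx":-1.5,"dy":0,"dz":1.4,"rx":0,"ry":0,"rz":0,"claw":1},{"dx":-2.2,"dy":0,"dz":2.1,"rx":0,"ry":0,"rz":0,"claw":1},{"dx":-2.2,"dy":0,"dz":2.1,"rx":0,"ry":0,"rz":0,"claw":1},{"dx":-2.2,"dy":0,"dz":2.1,"rx":0,"ry":0,"rz":0,"claw":1}])

```text
time: 5.95
tool_pos: [0.6823, 0.0344, 0.2319]
tool_rot: [0.421, 0.054, 0.905, -0.024]
contact_force: [-0.1, 0.2, 0.4]
gripper_width: -0.001
```

Run:
```python
from h import *
cmd([((-60,0,260),50),((-60,0,260),0)],-90)
import plant
im=plant.grab_frame('side')
cv2.imwrite('pics/s6.png',cv2.resize(im[100:300,180:460],None,fx=2.8,fy=2.8))
```

```text
t 5.95 feeder mm [7.680e+01 2.000e-01 2.319e+02] w [0.682 0.034 0.232] z [ 0.76 -0.09 -0.65] F [-0.1  0.2  0.4] g -0.0 j [-0.03 -0.24  2.05 -0.14  0.46 -1.38]
  d [  6.68  -0.05 -12.27] r [-0.001 -0.003 -0.003]
  d [  6.68  -0.05 -12.27] r [ 0.     0.87  -0.003]
```

View pics/s6.png

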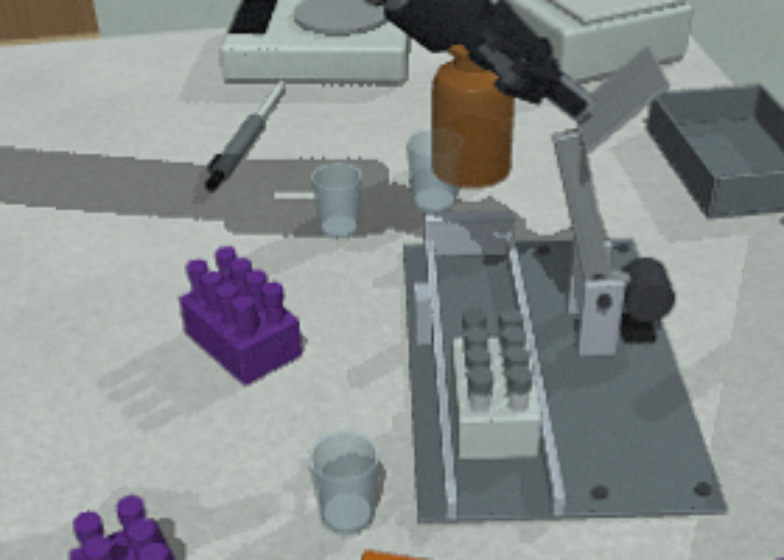

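The bar has left the finger (contact force about 0) and is near upright, moving on by itself. I'll retract along the tool axis, then straighten the tool.

Call:
play_rows(commands=[{"dx":0,"dy":0,"dz":-4,"rx":0,"ry":0,"rz":0,"claw":1},{"dx":0,"dy":0,"dz":-8,"rx":0,"ry":0.1,"rz":0,"claw":1},{"dx":1,"dy":3,"dz":-11,"rx":0,"ry":0.24,"rz":0,"claw":1},{"dx":2,"dy":7,"dz":-12,"rx":0,"ry":0.38,"rz":0,"claw":1},{"dx":2,"dy":10,"dz":-12,"rx":0,"ry":0.52,"rz":0,"claw":1}])

```text
time: 6.5
tool_pos: [0.5882, 0.1481, 0.2965]
tool_rot: [0.173, 0.057, 0.983, -0.009]
contact_force: [0.0, 0.6, 0.5]
gripper_width: -0.0
```

Run:
```python
from h import *
cmd([((-30,-190,250),0)],-90)
cmd([((-30,-190,250),0)],0)
```

```text
t 6.5 feeder mm [-29.7 102.3 296.5] w [0.588 0.148 0.296] z [ 0.34 -0.04 -0.94] F [0.  0.6 0.5] g -0.0 j [ 0.17 -0.23  1.8  -0.1   1.24 -1.27]
  d [  1.54 -29.24   4.31] r [ 0.002  0.347 -0.002]
t 6.5 feeder mm [-29.7 102.3 296.5] w [0.588 0.148 0.296] z [ 0.34 -0.04 -0.94] F [0.  0.6 0.5] g -0.0 j [ 0.17 -0.23  1.8  -0.1   1.24 -1.27]
  d [  1.54 -29.24   4.31] r [0.274 0.271 1.552]
```

Call:
play_rows(commands=[{"dx":0.5,"dy":-4,"dz":0,"rx":0,"ry":0.12,"rz":0,"claw":1},{"dx":1,"dy":-8.5,"dz":0,"rx":0,"ry":0.25,"rz":0,"claw":1},{"dx":1,"dy":-13,"dz":1,"rx":0,"ry":0.35,"rz":0,"claw":1},{"dx":1.5,"dy":-17,"dz":1,"rx":0,"ry":0.35,"rz":0,"claw":1},{"dx":1.5,"dy":-22,"dz":1,"rx":0,"ry":0.35,"rz":0,"claw":1}])

```text
time: 7.0
tool_pos: [0.5511, -0.07, 0.2796]
tool_rot: [-0.003, 0.057, 0.998, 0.002]
contact_force: [1.8, -0.0, -0.3]
gripper_width: 0.0
```

Call:
play_rows(commands=[{"dx":0,"dy":-3,"dz":0,"rx":0,"ry":0,"rz":0.14,"claw":1},{"dx":0,"dy":-6,"dz":0,"rx":0,"ry":0,"rz":0.28,"claw":1},{"dx":0,"dy":-7,"dz":0,"rx":0,"ry":0,"rz":0.42,"claw":1},{"dx":0,"dy":-7,"dz":0,"rx":0,"ry":0,"rz":0.56,"claw":1},{"dx":0,"dy":-7,"dz":0,"rx":0,"ry":0,"rz":0.7,"claw":1}])

```text
time: 7.5
tool_pos: [0.5423, -0.1398, 0.2785]
tool_rot: [-0.004, 0.399, 0.917, 0.001]
contact_force: [-0.3, -0.6, -0.4]
gripper_width: 0.001
```

Call:
play_rows(commands=[{"dx":0,"dy":0,"dz":0,"rx":0,"ry":0,"rz":0.14,"claw":1},{"dx":0,"dy":0,"dz":0,"rx":0,"ry":0,"rz":0.28,"claw":1},{"dx":0,"dy":0,"dz":0,"rx":0,"ry":0,"rz":0.42,"claw":1},{"dx":0,"dy":0,"dz":0,"rx":0,"ry":0,"rz":0.56,"claw":1},{"dx":0,"dy":0,"dz":0,"rx":0,"ry":0,"rz":0.7,"claw":1}])

```text
time: 8.0
tool_pos: [0.5416, -0.1395, 0.2777]
tool_rot: [-0.005, 0.692, 0.722, -0.001]
contact_force: [-0.9, -0.0, 0.2]
gripper_width: -0.001
```

Run:
```python
from h import *
cmd([((0,-190,200),0),((0,-190,100),0)],0)
import plant
im=plant.grab_frame('side')
cv2.imwrite('pics/s7.png',cv2.resize(im[100:300,180:460],None,fx=2.8,fy=2.8))
cv2.imwrite('pics/t7.png',plant.grab_frame('top'))
```

```text
t 8.0 feeder mm [ -43.  -188.6  277.7] w [ 0.542 -0.139  0.278] z [-0.01  0.01 -1.  ] F [-0.9 -0.   0.2] g -0.0 j [-0.39 -0.12  1.71  0.    1.57 -0.43]
  d [-0.85  4.29  7.73] r [-0.008 -0.005  0.158]
  d [-0.91  4.37 17.73] r [-0.008 -0.005  0.158]
```

View pics/s7.png

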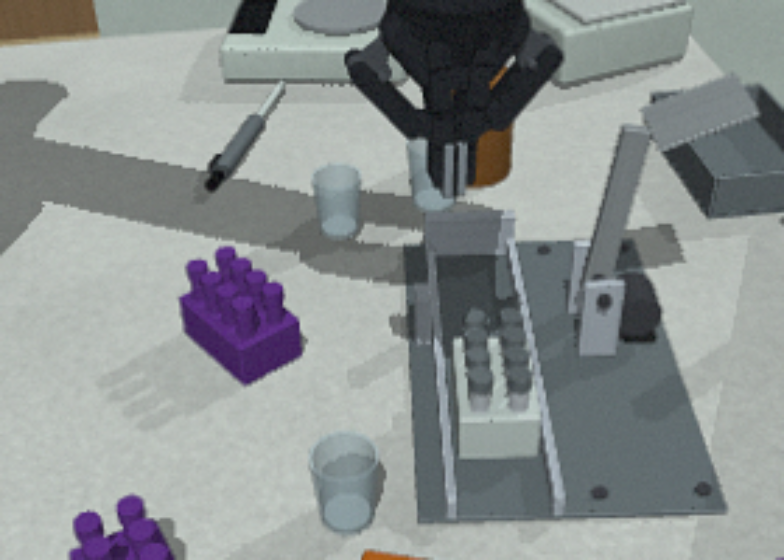

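View pics/t7.png

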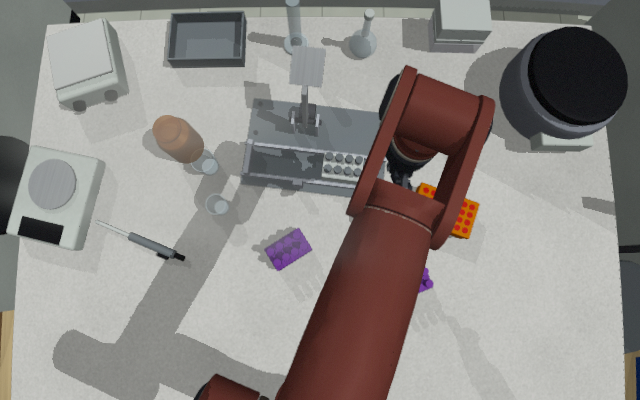

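The views show the barrier fully raised (bar leaning just past upright, plate at (700,110) in the side zoom), with the rack and glassware unmoved. The gripper's knuckles flare in the jaw direction, so I'll check their clearance to the raised bar.

Run:
```python
from h import *
for p in [(563,60),(545,85),(345,60),(455,195),(643,128),(590,285),(623,285)]:
    uv=((p[0]+.5)/2.8+180-.5,(p[1]+.5)/2.8+100-.5)
    o,d=ray('side',uv); y=-188.6 if p[0]<580 else -6
    o=w2f(o); d=np.array([d@XD,d@YD,d[2]])
    print(p,np.round(o+d*(y-o[1])/d[1],1))
```

```text
(563, 60) [  19.9 -188.6  362.4]
(545, 85) [  10.6 -188.6  346.9]
(345, 60) [-104.5 -188.6  365.9]
(455, 195) [ -40.5 -188.6  273.5]
(643, 128) [122.6  -6.  216.5]
(590, 285) [94.2 -6.  63. ]
(623, 285) [123.3  -6.   61.9]
```

Call:
play_rows(commands=[{"dx":-0.8,"dy":2,"dz":2,"rx":0,"ry":0,"rz":0.1,"claw":1},{"dx":-0.8,"dy":4.3,"dz":6,"rx":0,"ry":0,"rz":0.16,"claw":1},{"dx":-0.9,"dy":4.4,"dz":11,"rx":-0.01,"ry":0,"rz":0.16,"claw":1},{"dx":-0.9,"dy":4.4,"dz":15,"rx":-0.01,"ry":0,"rz":0.16,"claw":1},{"dx":-0.9,"dy":4.4,"dz":17.5,"rx":-0.01,"ry":0,"rz":0.16,"claw":1}])

```text
time: 8.6
tool_pos: [0.5821, -0.1443, 0.0975]
tool_rot: [-0.004, 0.744, 0.668, 0.001]
contact_force: [0.1, 0.4, -0.2]
gripper_width: 0.003
```

Run:
```python
from h import *
cmd([((0,-190,20),0)],0)
import plant
im=plant.grab_frame('side')
cv2.imwrite('pics/s8.png',cv2.resize(im[100:300,180:460],None,fx=2.8,fy=2.8))
```

```text
t 8.6 feeder mm [  -2.3 -188.8   97.5] w [ 0.582 -0.144  0.098] z [-0.    0.01 -1.  ] F [ 0.1  0.4 -0.2] g 0.0 j [-0.37  0.11  1.78  0.01  1.25 -0.26]
  d [-0.18  0.27  7.75] r [-0.005 -0.007  0.008]
```

View pics/s8.png

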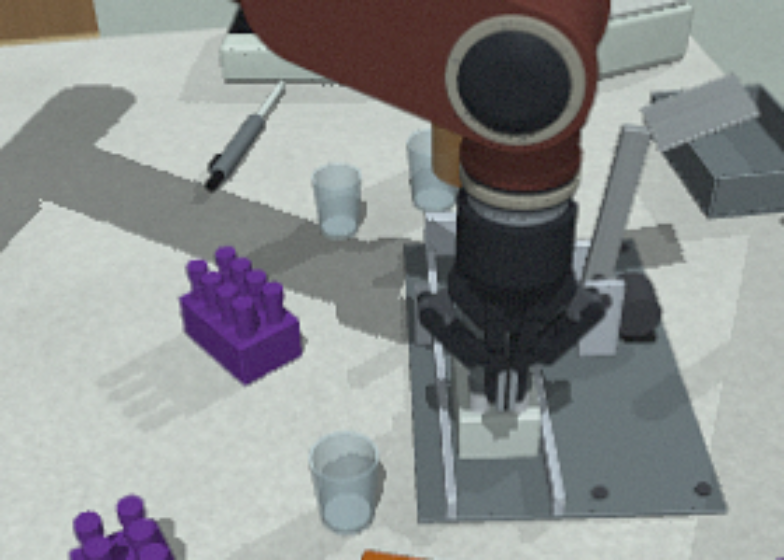

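The tip (505,405) is centred over the lane just behind the rack, so I'll go down.

Call:
play_rows(commands=[{"dx":-0.2,"dy":0.2,"dz":2.5,"rx":0,"ry":0,"rz":0.01,"claw":1},{"dx":-0.2,"dy":0.2,"dz":5,"rx":0,"ry":0,"rz":0.01,"claw":1},{"dx":-0.2,"dy":0.2,"dz":7,"rx":0,"ry":0,"rz":0.01,"claw":1},{"dx":-0.2,"dy":0.2,"dz":7.7,"rx":0,"ry":0,"rz":0.01,"claw":1},{"dx":-0.2,"dy":0.2,"dz":7.7,"rx":0,"ry":0,"rz":0.01,"claw":1}])

```text
time: 9.15
tool_pos: [0.5803, -0.1447, 0.0163]
tool_rot: [-0.007, 0.747, 0.665, -0.001]
contact_force: [-0.2, -0.3, 0.3]
gripper_width: -0.002
```

Run:
```python
from h import *
cmd([((0,-170,20),0),((0,-150,20),0),((0,-60,20),0),((0,14,20),0)],0)
```

```text
t 9.15 feeder mm [  -4.  -189.4   16.3] w [ 0.58  -0.145  0.016] z [-0.01  0.01 -1.  ] F [-0.2 -0.3  0.3] g -0.0 j [-0.37  0.22  1.81  0.01  1.12 -0.26]
  d [ 1.95  0.39 -0.36] r [-0.012 -0.008 -0.001]
  d [ 3.95  0.39 -0.34] r [-0.012 -0.008 -0.001]
  d [12.95  0.38 -0.27] r [-0.012 -0.008 -0.001]
  d [20.35  0.37 -0.2 ] r [-0.012 -0.008 -0.001]
```

Call:
play_rows(commands=[{"dx":1,"dy":0.3,"dz":-0.4,"rx":-0.01,"ry":-0.01,"rz":0,"claw":1},{"dx":2,"dy":0.4,"dz":-0.4,"rx":-0.01,"ry":-0.01,"rz":0,"claw":1},{"dx":3,"dy":0.4,"dz":-0.4,"rx":-0.01,"ry":-0.01,"rz":0,"claw":1},{"dx":4,"dy":0.4,"dz":-0.4,"rx":-0.01,"ry":-0.01,"rz":0,"claw":1},{"dx":5,"dy":0.4,"dz":-0.4,"rx":-0.01,"ry":-0.01,"rz":0,"claw":1}])

```text
time: 9.65
tool_pos: [0.5909, -0.095, 0.0217]
tool_rot: [0.001, 0.747, 0.665, -0.001]
contact_force: [-0.5, -2.6, 2.3]
gripper_width: -0.006
```

Run:
```python
from h import *
cmd([((0,-90,20),0),((0,14,20),0)],0)
import plant
im=plant.grab_frame('side')
cv2.imwrite('pics/s9.png',cv2.resize(im[100:300,180:460],None,fx=2.8,fy=2.8))
```

```text
t 9.65 feeder mm [   0.8 -138.9   21.7] w [ 0.591 -0.095  0.022] z [-0. -0. -1.] F [-0.5 -2.6  2.3] g -0.01 j [-0.28  0.21  1.82 -0.    1.12 -0.17]
  d [ 4.89 -0.08  0.16] r [-0.001  0.002 -0.001]
  d [15.29 -0.09  0.13] r [-0.001  0.002 -0.001]
```

View pics/s9.png

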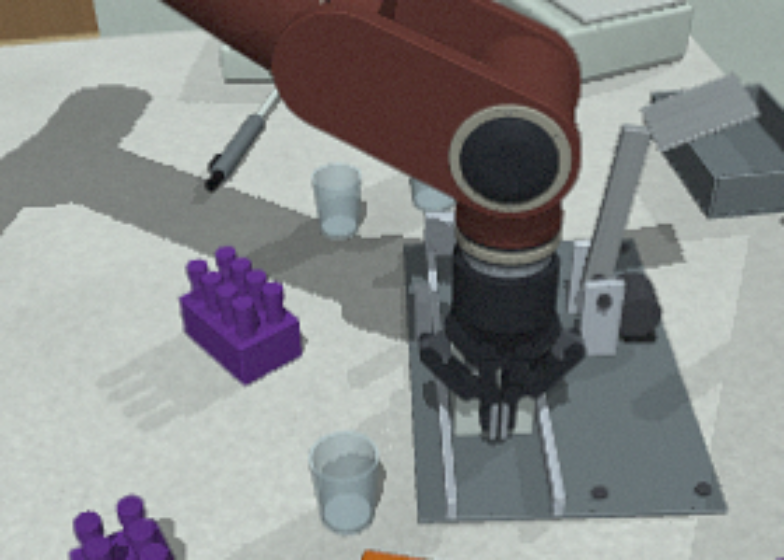

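Contact is good at about 2.6 N, and the rack is sliding. I'll continue.

Call:
play_rows(commands=[{"dx":1,"dy":0,"dz":0,"rx":0,"ry":0,"rz":0,"claw":1},{"dx":2,"dy":0,"dz":0,"rx":0,"ry":0,"rz":0,"claw":1},{"dx":3,"dy":-0.1,"dz":0,"rx":0,"ry":0,"rz":0,"claw":1},{"dx":4,"dy":-0.1,"dz":0,"rx":0,"ry":0,"rz":0,"claw":1},{"dx":5,"dy":-0.1,"dz":0,"rx":0,"ry":0,"rz":0,"claw":1}])

```text
time: 10.2
tool_pos: [0.5952, -0.0426, 0.0209]
tool_rot: [-0.001, 0.746, 0.665, -0.001]
contact_force: [-0.3, -1.8, 1.0]
gripper_width: -0.002
```

Call:
play_rows(commands=[{"dx":1,"dy":0,"dz":0,"rx":0,"ry":0,"rz":0,"claw":1},{"dx":2,"dy":0,"dz":0,"rx":0,"ry":0,"rz":0,"claw":1},{"dx":3,"dy":0,"dz":0,"rx":0,"ry":0,"rz":0,"claw":1},{"dx":4,"dy":0,"dz":0,"rx":0,"ry":0,"rz":0,"claw":1},{"dx":5,"dy":0,"dz":0,"rx":0,"ry":0,"rz":0,"claw":1}])

```text
time: 10.7
tool_pos: [0.601, 0.0079, 0.021]
tool_rot: [-0.001, 0.746, 0.665, -0.001]
contact_force: [-0.4, -3.2, 1.6]
gripper_width: -0.002
```

Run:
```python
from h import *
cmd([((0,14,20),0)],0)
import plant
im=plant.grab_frame('side')
cv2.imwrite('pics/s10.png',cv2.resize(im[100:300,180:460],None,fx=2.8,fy=2.8))
im=plant.grab_frame('top')
cv2.imwrite('pics/t10.png',cv2.resize(im[80:245,190:410],None,fx=3.6,fy=3.6))
```

```text
t 10.7 feeder mm [ -0.9 -35.4  21. ] w [0.601 0.008 0.021] z [-0. -0. -1.] F [-0.4 -3.2  1.6] g -0.0 j [-0.11  0.22  1.81 -0.    1.12  0.  ]
  d [4.94 0.09 0.09] r [-0.002  0.     0.   ]
```

View pics/s10.png

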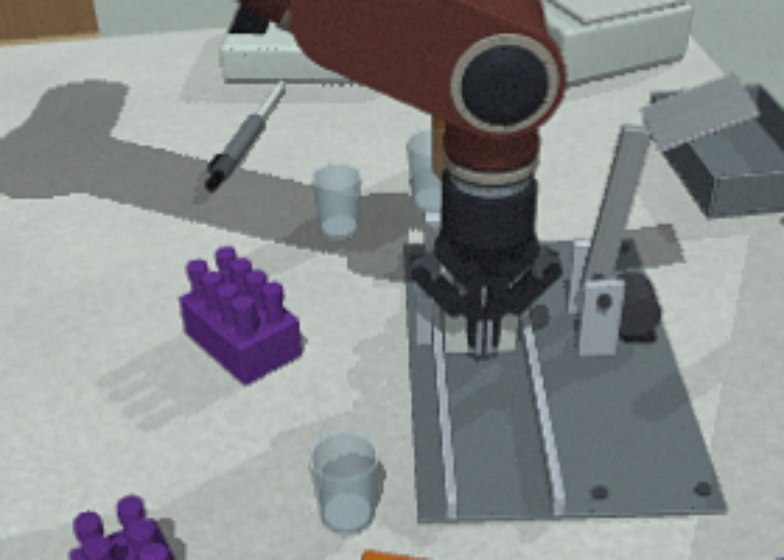

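View pics/t10.png

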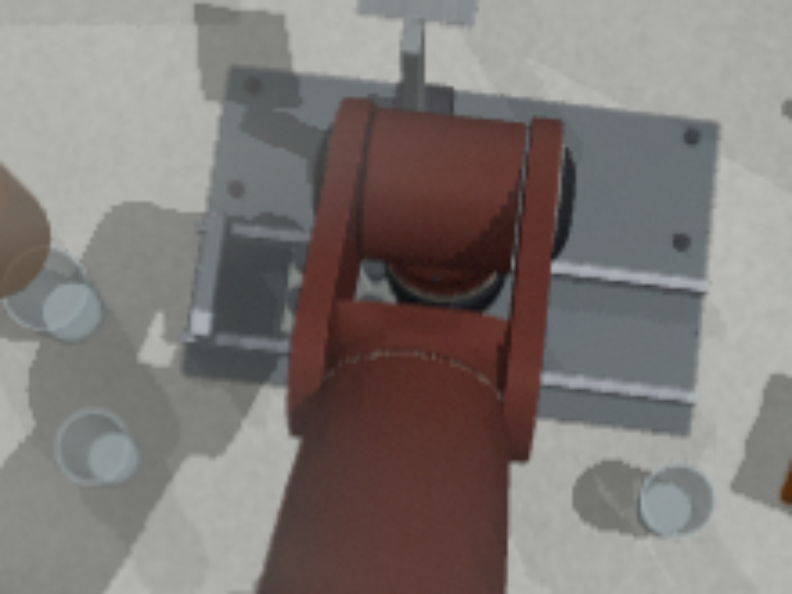

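The rack is moving straight under the raised arm, and the wrist is well clear of the bar. I'll slow down for the end.

Call:
play_rows(commands=[{"dx":1,"dy":0,"dz":0,"rx":0,"ry":0,"rz":0,"claw":1},{"dx":2,"dy":0,"dz":0,"rx":0,"ry":0,"rz":0,"claw":1},{"dx":2.8,"dy":0.1,"dz":0,"rx":0,"ry":0,"rz":0,"claw":1},{"dx":3.6,"dy":0.1,"dz":0,"rx":0,"ry":0,"rz":0,"claw":1},{"dx":4.1,"dy":0.1,"dz":0,"rx":0,"ry":0,"rz":0,"claw":1}])

```text
time: 11.3
tool_pos: [0.6065, 0.0503, 0.0206]
tool_rot: [-0.001, 0.746, 0.666, -0.001]
contact_force: [-0.3, -1.5, 0.1]
gripper_width: -0.003
```

Call:
play_rows(commands=[{"dx":0.2,"dy":0,"dz":0,"rx":0,"ry":0,"rz":0,"claw":1},{"dx":0.4,"dy":0,"dz":0,"rx":0,"ry":0,"rz":0,"claw":1},{"dx":0.6,"dy":0,"dz":0,"rx":0,"ry":0,"rz":0,"claw":1}])

```text
time: 11.6
tool_pos: [0.6071, 0.0562, 0.0206]
tool_rot: [-0.001, 0.746, 0.666, -0.001]
contact_force: [-1.0, -1.9, 0.3]
gripper_width: -0.001
```

Run:
```python
from h import *
cmd([((0,14,20),0)],0)
```

```text
t 11.6 feeder mm [-0.4 13.2 20.6] w [0.607 0.056 0.021] z [-0.  0. -1.] F [-1.  -1.9  0.3] g -0.0 j [-0.03  0.23  1.79  0.    1.12  0.08]
  d [0.08 0.04 0.06] r [-0.003 -0.001  0.002]
```

Near the expected end, there's no force rise yet. I'll creep forward in 2 mm steps.

Call:
play_rows(commands=[{"dx":0.2,"dy":0,"dz":0,"rx":0,"ry":0,"rz":0,"claw":1},{"dx":0.3,"dy":0,"dz":0,"rx":0,"ry":0,"rz":0,"claw":1}])

```text
time: 11.8
tool_pos: [0.607, 0.0573, 0.0207]
tool_rot: [-0.0, 0.746, 0.666, -0.003]
contact_force: [-3.6, -12.1, 3.4]
gripper_width: -0.0
```

Call:
play_rows(commands=[{"dx":0.15,"dy":0,"dz":0,"rx":0,"ry":0,"rz":0,"claw":1},{"dx":0.25,"dy":0,"dz":0,"rx":0,"ry":0,"rz":0,"claw":1}])

```text
time: 12.0
tool_pos: [0.6067, 0.0573, 0.0208]
tool_rot: [0.001, 0.746, 0.666, -0.005]
contact_force: [-3.4, -12.2, 4.0]
gripper_width: -0.006
```

The force rose to 12 N and the motion stopped at TCP y = 14 mm, exactly where home should be. Now I'll back away along the lane, then go up.

Call:
play_rows(commands=[{"dx":-0.6,"dy":0,"dz":0,"rx":0,"ry":0,"rz":0,"claw":1},{"dx":-2,"dy":0,"dz":0,"rx":0,"ry":0,"rz":0,"claw":1},{"dx":-4,"dy":0,"dz":0,"rx":0,"ry":0,"rz":0,"claw":1},{"dx":-7,"dy":0,"dz":0,"rx":0,"ry":0,"rz":0,"claw":1},{"dx":-10,"dy":0,"dz":-1,"rx":0,"ry":0,"rz":0,"claw":1}])

```text
time: 12.5
tool_pos: [0.5938, -0.0428, 0.03]
tool_rot: [-0.001, 0.746, 0.666, -0.006]
contact_force: [0.2, -0.0, 0.0]
gripper_width: 0.001
```

Call:
play_rows(commands=[{"dx":-1,"dy":0,"dz":-5,"rx":0,"ry":0,"rz":0,"claw":1},{"dx":-1,"dy":0,"dz":-10,"rx":0,"ry":0,"rz":0,"claw":1},{"dx":-3,"dy":0,"dz":-15,"rx":0,"ry":0,"rz":0,"claw":1},{"dx":-7,"dy":-2,"dz":-18,"rx":0,"ry":0,"rz":0,"claw":1},{"dx":-11,"dy":-5,"dz":-20,"rx":0,"ry":0,"rz":0,"claw":1}])

```text
time: 13.0
tool_pos: [0.5412, -0.1396, 0.2308]
tool_rot: [0.002, 0.745, 0.667, -0.004]
contact_force: [-0.1, -1.0, 0.2]
gripper_width: -0.003
```

Call:
play_rows(commands=[{"dx":-4,"dy":-3,"dz":0,"rx":0,"ry":0,"rz":0,"claw":1},{"dx":-8,"dy":-6,"dz":0,"rx":0,"ry":0,"rz":0,"claw":1},{"dx":-12,"dy":-9,"dz":0,"rx":0,"ry":0,"rz":0,"claw":1},{"dx":-16,"dy":-12,"dz":0,"rx":0,"ry":0,"rz":0,"claw":1},{"dx":-20,"dy":-15,"dz":0,"rx":0,"ry":0,"rz":0,"claw":1}])

```text
time: 13.5
tool_pos: [0.3686, -0.3225, 0.233]
tool_rot: [0.002, 0.745, 0.667, -0.004]
contact_force: [0.3, -0.9, -0.1]
gripper_width: 0.002
```

Run:
```python
from h import *
cmd([],0)
import plant
im=plant.grab_frame('side')
cv2.imwrite('pics/s11.png',cv2.resize(im[100:300,180:460],None,fx=2.8,fy=2.8))
im=plant.grab_frame('top')
cv2.imwrite('pics/t11.png',cv2.resize(im[80:245,190:410],None,fx=3.6,fy=3.6))
```

```text
t 13.5 feeder mm [-194.  -390.3  233. ] w [ 0.369 -0.323  0.233] z [-0.   -0.01 -1.  ] F [ 0.3 -0.9 -0.1] g 0.0 j [-0.87 -0.28  1.92 -0.01  1.5  -0.76]
```

View pics/s11.png

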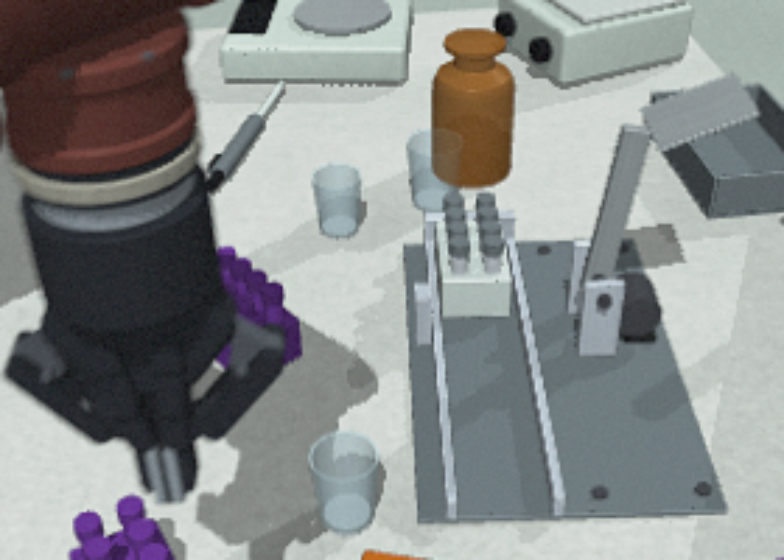

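View pics/t11.png

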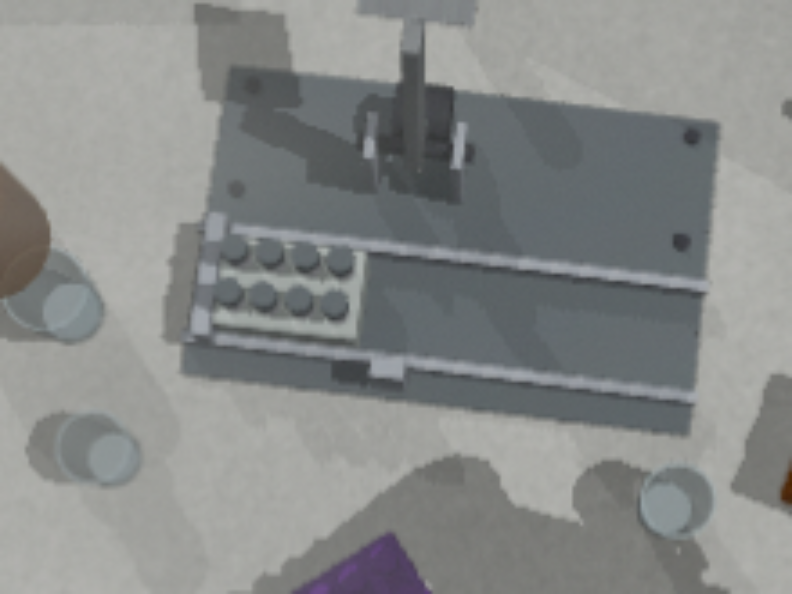

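The views show the rack against the stop, with its trailing top edge at (364,253)-(357,338). The barrier is fully raised and everything else is where it was. One numeric check, then I'll hand in.

Run:
```python
from h import *
print([np.round(w2f(onz('top',tz(*p),.05)),1) for p in [(364,253),(357,338)]])
from plant import ticket
print(ticket.job_done())
```

```text
[array([28.2, 25.9, 50. ]), array([-31.8,  22.9,  50. ])]
the job is handed in; nothing more can be done
None
```

I raised the barrier and then pushed the rack home, and handed the job in at about 13.6 s of the 64 s allowed.

- **Barrier:** I lifted it with the closed fingertips on the push plate, following the arc past the balance point. It swung up to the end of its travel by itself. In the later pictures it stayed up with nothing touching it.
- **Rack:** I pushed it flat along the lane with 2–3 N, under the raised arm. At the stop the force rose to about 12 N and the motion stopped at the expected place.
- **Last checks:** In the top view the rack's trailing edge is at y ≈ 23–26 mm, against 25 mm expected at home. The barrier is still fully raised. The beakers, bottle and purple racks in view show no movement. The storage box is mostly outside the last crops, but the gripper was never low near it. The arm was clear, with contact force about zero.
- **Forces and limits:** The highest wrist force I read was about 13 N, at first contact with the plate. Joint 3 came right up to its 2.58 rad limit while the tool was tilting, so I moved outward. It read at most 2.58 (rounded). No check failed or disagreed.

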